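# Hardness check on a gear with a two-stage plunger tester

### The job

Check the hardness of the big gear: take the plunger-type hardness tester out of its holder and stand it squarely on the gear's clear flat face, midway between hub and teeth and beside the clamp bar. Press the plunger gently down its light stroke until the tip meets the steel, pause there for half a second, then press on through the stiff load spring to the firm end stop and hold it a good second, without ramming the stop and without rocking or dragging the tester while it is loaded. Let the plunger up and set the tester gently back upright in its holder, let go, and leave everything else on the bench where it is.

Things in the scene. Friction and masses are not known exactly. Their poses are not given: they have to be found in the camera images.
- stand: Fixed gear stand; big steel gear (202 mm across) lying flat on it. Origin on its axis at bench level, z up. Dark clamp bar 176 x 32 mm across the hub along the stand's x, so the flat face is clear along +y and -y, from 26 mm (hub boss) to 92 mm (tooth roots) off the axis. Face height is set by a screw and not told: 58 to 68 mm above the bench. Bar tops out 19 mm, stud 40 mm above the face.
- tester: Hardness tester, 154 mm tall, about 0.38 kg, upright in its holder. Origin at the centre of its foot, level with the underside of its three ball feet; z up its axis. Foot flange 46 mm across, barrel 38 to 41 mm across up to 94 mm, a bare 18 mm stem, and the plunger on top. Pressed on the gear with more than 25 N in all it is spoilt.
- plunger_top (a point): Centre of the plunger's top, 154 mm above the feet when up. Black round grip 32 mm across, 38 mm tall, on a 44 mm flange 6 mm thick; grip it to carry and to press. Slides down 14 mm: 10 mm on a light spring (2.2 to 3.4 N) till the tip meets the steel (first stop: 6 N more before it moves on), then 4 mm at 1.3 N/mm (stiff load spring) to the hard end stop. Springs back up.
- tip: Tester's steel tip, 6 mm pin in the middle of the foot; origin at its lowest point, 10 mm above foot level with plunger up, at foot level at the first stop. Force on the gear, tester's weight included (= change of hand force since it hung free): about 5 N feet standing, 6 N end of light stroke, 6 to 12 N at the first stop, 17 to 18 N on reaching the end stop (11 N of it on the tip).
- holder: The tester's holder, bolted down: black block 90 x 90 x 37 mm, origin at the centre of its underside, z up. In the middle a round upright socket 57 mm across and 25 mm deep (floor 12 mm above the bench, mouth 37 mm, with a 4 mm chamfer); the tester stands on its floor.
- planet: Bystander: small steel planet gear, 61 mm across, 28 mm high, lying flat.
- refblock: Bystander: plain steel reference disc, 60 mm across, 16 mm high.
- ringgear: Bystander: steel ring gear, 126 mm across, 26 mm high, lying flat.
- wrench: Bystander: spanner, 160 mm long, lying on the bench.
- pluggauge: Bystander: steel plug gauge, 118 mm tall, 40 mm across, standing on the bare bench.
- spraybottle: Bystander: spray bottle with orange head, 213 mm tall, 76 mm across.
- micrometer: Bystander: micrometer, 150 mm long, lying on the bench.
There are look-alikes about, which are no part of the job. Leave any blue look-alike of the stand alone. Leave any yellow look-alike of the tester alone.

How it is judged:
On the way, in this order (a step that is already met when the one before it is completed fails the run):
1. the tester is lifted out of its holder (z of tester in the frame of holder above 0.05 m), for 0.1 s.
2. the tester stands square on the clear flat face and its tip rests on the steel at the first stop, the load spring not yet pressed in (tip load 0.5 to 7.5 N), for 0.3 s (contact force between tip and stand between 0.5 and 7.5 N and horizontal distance between tester and stand between 0.047 and 0.073 m and angle between tester's own z axis and vertical below 0.05 rad), for 0.3 s.
3. the plunger is at its firm end stop (tip load over 9.8 N, 11 N being the end), the tester square on the face, for 0.9 s (contact force between tip and stand above 9.8 N and horizontal distance between tester and stand between 0.047 and 0.073 m and angle between tester's own z axis and vertical below 0.05 rad), for 0.9 s.
At the end, for the whole second after the job is handed in: The tester stands upright (within 3 degrees) and at rest on the floor of its holder's socket (feet within 4 mm of the floor, axis within 12 mm of the holder's), plunger up, let go (horizontal distance between tester and holder below 0.012 m and z of tester in the frame of holder below 0.016 m and angle between tester's own z axis and vertical below 0.06 rad and linear speed of tester below 0.02 m/s and z of tip in the frame of tester above 0.008 m); the robot touches nothing.
It fails at once if the tester is rammed against the gear stand (over 25 N) (contact force between tester and stand above 25 N).
It fails at once if the tester is rocked over while pressed on the gear (over 4 degrees at more than 8 N) (contact force between tester and stand above 8 N and angle between tester's own z axis and vertical above 0.07 rad).
It fails at once if the tester is dragged with its tip loaded (faster than 20 mm/s at more than 3 N on the tip) (contact force between tip and stand above 3 N and linear speed of tester above 0.02 m/s).
It fails at once if the tester is dropped or rammed into its holder (over 40 N) (contact force between tester and holder above 40 N).
It fails at once if a bystander is moved by more than 20 mm (distance of any of planet, refblock, ringgear, wrench, pluggauge, spraybottle, micrometer from where it was at the start of the episode above 0.02 m).
It also fails if it takes over 61 s, if anything falls off the work surface, if the arm or the gripper's body presses on something with over 40 N, if the wrist force passes 120 N, or if a joint passes its speed limit or range.

### The arm

A 6-joint arm with a two-finger parallel gripper is mounted at the origin on the work surface. World frame = base frame: x ahead of the robot, y to its left, z up, the work surface at z = 0. Lengths are in m, angles in rad, forces in N, time in s.
With the tool pointing down it reaches from about 0.3 to 0.875 m from the base axis. Payload 6.4 kg.
Tool frame: the origin (TCP) lies at the very end of the fingers, on their centre line; the grasp point (between the pads) lies 19 mm behind it; z points along the fingers, y is the line along which they close (so a half turn about z gives the same grasp; the last joint's range is limited). The gripper opens to 85 mm and grips with 20 to 120 N. Pads are 22 mm wide; open, the fingers measure 114 mm over their backs; the gripper's body (76 mm by 85 mm) begins 54 mm behind the grasp point. The pads swing forward as they close: fully open they stand 13 mm farther back than shut.
Start: joints at [1.023, 0.181, 1.607, -0, 1.354, -0.206], TCP at [0.193, 0.542, 0.231] pointing down, gripper open.
Joint ranges: [-2.99, 2.99], [-0.89, 2.07], [0.3, 2.58], [-1.14, 4.28], [0, 2.63], [-3.12, 3.12]. Speed limits (rad/s): [2.57, 2.57, 3.01, 3.14, 3.14, 3.14].

### API

Orientations are given as a unit quaternion [w, x, y, z].
In Python, from bench import ctrl gives the robot as it stands.
- The arm moves only by the tool jog_arm, never from a script. Its argument "series" is a list that holds one entry, the list of rows, each a list of 7 numbers: the shift along the tool's x, y, z in mm, then the turn, a rotation vector about the tool's x, y, z in rad, then the finger opening in mm, from 0 to 85.4. In form: [[[tx, ty, tz, rx, ry, rz, gripper], ...]]. A call has exactly 10 rows; each row shifts and turns the commanded pose from where the row before left it, along the tool's axes as they then stand; what a row does not reach is not made up. A row lasts 1/10 s, in which the tool goes at most 50 mm and 8.59 degrees, less where a joint would pass 70% of its speed; a pose out of reach is approached as far as the arm can. A call with a gripper value outside its range is refused whole. The fingers move at their own pace and stop on an object; the grip force is fixed at half the most. Time passes only in rows, so rows that do not move let the fingers close, or fill a call up. It gives the time, the measured TCP pose, the force, the opening and the grip force at its end, in the units of the state.
- ctrl.get_obs(): the state, without advancing time (a new reading comes with each control period).
- ctrl.camera(name): name is "scene" or "top"; returns a dict with "frame" (384x512x3 uint8, blue, green, red), "z_map" (384x512 float32, m along the optical axis (not along the pixel's ray), 0 where there is no reading), "fx", "fy", "cx", "cy" (pixels), "xyz" and "rotation" of the camera in the world. Camera axes: x right, y down, z forward; pixel columns grow to the right and rows downward; lengths in m; the calibration is good to about 2 mm. A picture is of the moment at which its call begins.
- ctrl.hand_in(): hands the job in; it is judged then, once.
The state is a dict: "time_s": time; "q": joint angles; "dq": joint speeds; "joint_efforts": joint torques, N m; "eef_pos": TCP position; "eef_rot": TCP orientation; "wrist_force": force on the tool from outside, world axes, zero at the start; "torque": the same for the moment, N m; "opening": opening from 0.0 (shut) to 1.0 (fully open); "grasp_force": force on a finger pad.
Only numpy, scipy, OpenCV 4.12 (cv2) and the standard library are available. Lean on these libraries where they do the work, as an engineer would, in place of code of your own. Each camera call takes 0.05 s, during which the arm holds its last target. There are 200 camera calls.

## Working session

There is one attempt and no reset: what is moved stays moved. The work goes in short steps, Python scripts to look and compute and a tool call to move; the robot and the scene stay as the last step left them, time stands still between calls to the robot, and variables do not carry over. Pictures are saved under pics/ and viewed, at most 10 in all, crops included, and the job is handed in when it is done.

Besides the shell and the picture viewer there is one more tool, called after ">>>" as name([rows], argument=value, ...), one row to a line, values as JSON. jog_arm: Moves the arm, as the interface text tells. Its arguments: {"type":"object","properties":{"series":{"type":"array"}},"required":["series"]}

```bash
mkdir -p pics; cat > h.py <<'E'
import numpy as np,cv2
from bench import ctrl
def grab(n):
    c=ctrl.camera(n); np.save(f'{n}.npy',c,allow_pickle=True); return c
def load(n): return np.load(f'{n}.npy',allow_pickle=True).item()
def world(c):
    z=c['z_map'];v,u=np.mgrid[:z.shape[0],:z.shape[1]]
    p=np.stack([(u-c['cx'])/c['fx']*z,(v-c['cy'])/c['fy']*z,z],-1)
    return p@R(c).T+np.array(c['xyz'])
def R(c):
    r=np.array(c['rotation'],float)
    if r.size==9:return r.reshape(3,3)
    from scipy.spatial.transform import Rotation as Q
    return Q.from_quat(r[[1,2,3,0]]).as_matrix()
E
python3 - <<'E'
from h import *
for n in('top','scene'):
    c=grab(n); cv2.imwrite(f'pics/{n}0.png',cv2.resize(c['frame'],(800,600)))
    print(n,c['xyz'],c['rotation'],c['fx'],c['cx'],c['cy'])
print(ctrl.get_obs())
E
```

```text
top [0.29613075 0.00792526 1.53516862] [-0.07754399  0.7105887  -0.69553105  0.07271309] 432.01399117557025 255.99835527759546 193.338845510908
scene [ 1.15840073 -0.5991243   1.17320013] [-0.2990214   0.88615153  0.332115   -0.12256139] 416.6868586615262 256.45896039682475 191.62923329993342
{'time_s': 0.1, 'q': array([ 1.02271031e+00,  1.81495564e-01,  1.60793281e+00,  2.58294901e-05,
        1.35379885e+00, -2.06279623e-01]), 'dq': array([-0.00106934, -0.00011759, -0.00401274, -0.00040364,  0.00054161,
        0.00094435]), 'joint_efforts': array([-2.08199722e-04, -4.45876873e+01, -3.52240598e+01, -2.72006509e-04,
        4.18898839e-03, -3.16539422e-05]), 'eef_pos': array([0.19242771, 0.5413053 , 0.23044606]), 'eef_rot': array([-3.12730194e-04,  1.70075151e-01,  9.85430756e-01, -7.55187093e-04]), 'wrist_force': array([ 0.75393861,  0.24192383, -0.34859456]), 'torque': array([ 0.00158004, -0.01964118,  0.00351703]), 'grasp_force': 0.0, 'opening': 1.0023134326813035}
```

View pics/top0.png

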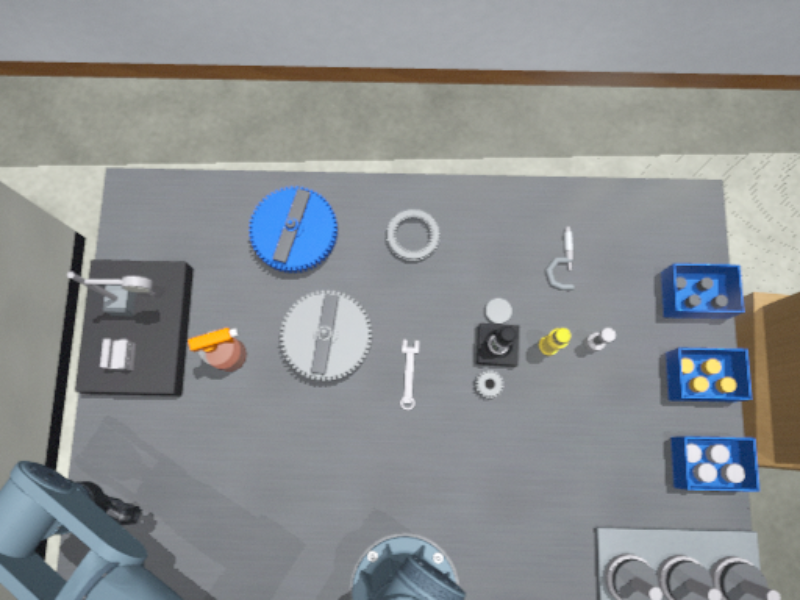

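View pics/scene0.png

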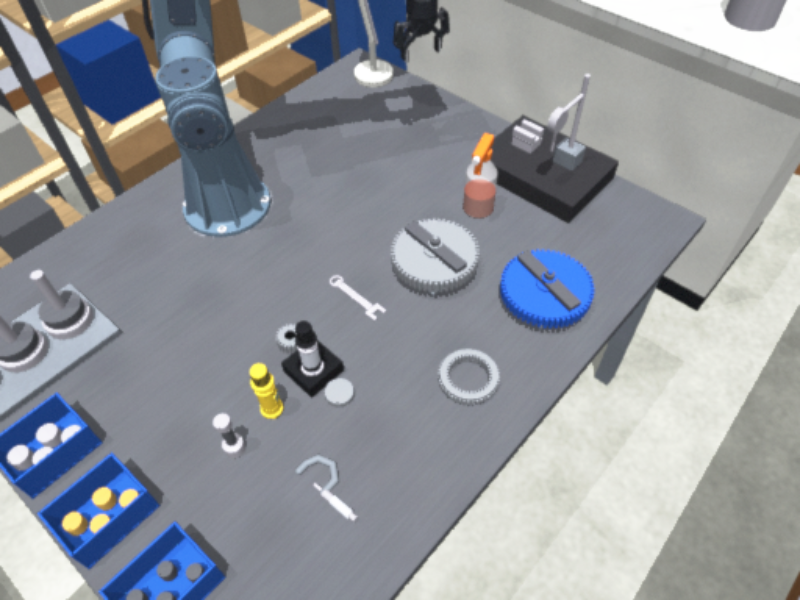

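The top view shows the tester in its black holder at about (500,342). Things it could be taken for are the yellow look-alike at (555,341) and the white plug gauge at (601,339). The grey gear is at (325,336), and its blue look-alike is at (293,229). I choose the silver and black tester in the holder and the grey gear, and check them in a close crop while measuring.

```bash
python3 - <<'E'
from h import *
from scipy.optimize import least_squares
def circ(p,r0=None):
    f=lambda a:np.hypot(p[:,0]-a[0],p[:,1]-a[1])-(a[2] if r0 is None else r0)
    s=least_squares(f,[*p.mean(0)[:2],.05][:3 if r0 is None else 2],loss='soft_l1',f_scale=.002);return s.x
for n in('top','scene'):
    c=load(n);W=world(c);F=c['frame'].astype(int)
    a=(200,340,300,425) if n=='top' else (170,190,330,270)
    print(n,'bench z',np.median(W[...,2][abs(W[...,2])<.02]))
    if n=='top':
        g=(slice(180,250),slice(172,245)); h=(slice(200,240),slice(300,336))
    else:
        g=(slice(135,190),slice(245,310)); h=(slice(200,255),slice(175,225))
    P=W[g].reshape(-1,3); sat=(F[g].max(-1)-F[g].min(-1)).reshape(-1)
    br=F[g].mean(-1).reshape(-1)
    k=(P[:,2]>.045)&(P[:,2]<.075)&(sat<40); Q=P[k]
    zf=np.median(Q[br[k]>140][:,2]);print(' gear n',k.sum(),'face z',zf)
    # face outline: convex hull
    B=Q[abs(Q[:,2]-zf)<.005]; hull=cv2.convexHull(B[:,:2].astype(np.float32))
    print(' gear min circle',cv2.minEnclosingCircle(hull), 'circ fit',circ(hull[:,0]))
    # bar: higher than face
    b=P[(P[:,2]>zf+.012)&(P[:,2]<zf+.026)]
    print(' bar rect',cv2.minAreaRect(b[:,:2].astype(np.float32)),np.median(b[:,2]),len(b))
    P=W[h].reshape(-1,3)
    t=P[(P[:,2]>.157)&(P[:,2]<.175)]; print(' plunger top',len(t),np.median(t,0),cv2.minEnclosingCircle(t[:,:2].astype(np.float32)))
    for lo,hi in((.135,.155),(.118,.134),(.03,.042)):
        t=P[(P[:,2]>lo)&(P[:,2]<hi)]; print(' ',lo,len(t),t.mean(0).round(4),cv2.minAreaRect(t[:,:2].astype(np.float32)))
c=load('top')['frame'];s=load('scene')['frame']
A=cv2.resize(c[195:255,290:400],(770,420),interpolation=cv2.INTER_CUBIC)
cv2.imwrite('pics/crop.png',A)
E
```

```text
top bench z 0.001271724669773655
 gear n 2072 face z 0.06322211798262534
 gear min circle ((0.5381892323493958, 0.18711936473846436), 0.10129670798778534) circ fit [0.53797085 0.18734479 0.1002911 ]
 bar rect ((0.538894534111023, 0.19169247150421143), (0.05679300054907799, 0.1763455718755722), 77.13893127441406) 0.08229154881084866 437
 plunger top 80 [ 0.52981564 -0.19888534  0.16648985] ((0.5301308035850525, -0.19982142746448517), 0.01611330732703209)
  0.135 12 [ 0.5204 -0.1917  0.1445] ((0.5215165019035339, -0.19204606115818024), (0.02765139564871788, 0.008049502968788147), 52.51115036010742)
  0.118 45 [ 0.5256 -0.1943  0.1279] ((0.5278646349906921, -0.1976589411497116), (0.04182779788970947, 0.03560703620314598), 54.52378845214844)
  0.03 385 [ 0.5228 -0.1942  0.0368] ((0.5182064175605774, -0.1974593997001648), (0.0907735824584961, 0.11435841023921967), 88.24009704589844)
scene bench z 0.002923909730541463
 gear n 1610 face z 0.06482428215729219
 gear min circle ((0.5391716957092285, 0.18912029266357422), 0.10374986380338669) circ fit [0.53816061 0.18777596 0.1008673 ]
 bar rect ((0.5392699837684631, 0.187102273106575), (0.036719921976327896, 0.17708061635494232), 83.77882385253906) 0.0839153152336598 336
 plunger top 90 [ 0.53421872 -0.20089398  0.16699421] ((0.531406581401825, -0.19864344596862793), 0.01765848696231842)
  0.135 45 [ 0.5405 -0.205   0.1444] ((0.538413941860199, -0.20397847890853882), (0.03179030865430832, 0.015509935095906258), 55.73753356933594)
  0.118 56 [ 0.5396 -0.2042  0.1299] ((0.5362276434898376, -0.2018393576145172), (0.04101346805691719, 0.03795827925205231), 55.59553527832031)
  0.03 505 [ 0.5205 -0.2012  0.0369] ((0.49389198422431946, -0.19579702615737915), (0.09123765677213669, 0.16500885784626007), 87.06871032714844)
```

View pics/crop.png

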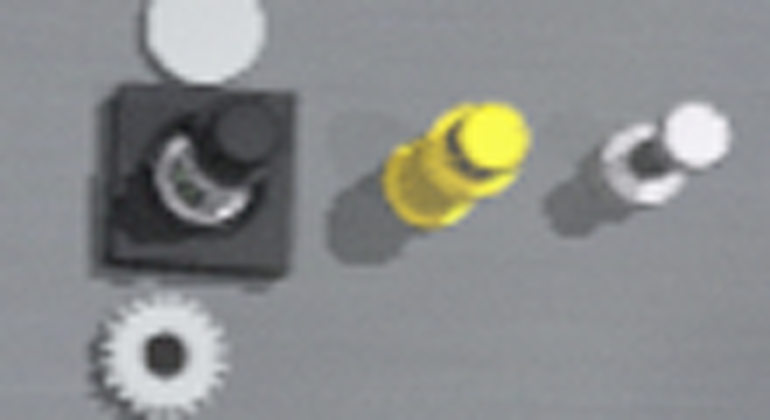

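The crop shows the black grip at about (248,135) on the silver tester in the square black holder, centred at about (200,180). The yellow look-alike is clearly separate at (490,135). The gear's −y side is free for testing. I'll raise and rotate so the fingers close along world x.

>>> jog_arm([
  [[0, 0, -10, 0, 0, 0.123, 85], [0, 0, -10, 0, 0, 0.123, 85], [0, 0, -10, 0, 0, 0.123, 85], [0, 0, -10, 0, 0, 0.123, 85], [0, 0, -10, 0, 0, 0.123, 85], [0, 0, -10, 0, 0, 0.123, 85], [0, 0, -10, 0, 0, 0.123, 85], [0, 0, -10, 0, 0, 0.123, 85], [0, 0, -10, 0, 0, 0.123, 85], [0, 0, -10, 0, 0, 0.122, 85]],
])

```text
time_s: 1.1
eef_pos: [0.1926, 0.5415, 0.3311]
eef_rot: [0.0, 0.709, 0.705, -0.0]
wrist_force: [0.9, 0.4, -0.0]
opening: 0.999
grasp_force: 0.0
```

>>> jog_arm([
  [[-37, 17, 0, 0, 0, 0, 85], [-37, 17, 0, 0, 0, 0, 85], [-37, 17, 0, 0, 0, 0, 85], [-37, 17, 0, 0, 0, 0, 85], [-37, 17, 0, 0, 0, 0, 85], [-37, 17, 0, 0, 0, 0, 85], [-37, 17, 0, 0, 0, 0, 85], [-37, 17, 0, 0, 0, 0, 85], [-37, 17, 0, 0, 0, 0, 85], [-37, 17, 0, 0, 0, 0, 85]],
])

```text
time_s: 2.1
eef_pos: [0.3628, 0.1702, 0.3311]
eef_rot: [-0.0, 0.707, 0.707, 0.0]
wrist_force: [0.6, 0.3, 0.0]
opening: 0.993
grasp_force: 0.0
```

>>> jog_arm([
  [[-37, 17, 0, 0, 0, 0, 85], [-37, 17, 0, 0, 0, 0, 85], [-37, 17, 0, 0, 0, 0, 85], [-37, 17, 0, 0, 0, 0, 85], [-37, 17, 0, 0, 0, 0, 85], [-37, 17, 0, 0, 0, 0, 85], [-37, 17, 0, 0, 0, 0, 85], [-37, 17, 0, 0, 0, 0, 85], [-37, 17, 0, 0, 0, 0, 85], [-37, 17, 0, 0, 0, 0, 85]],
])

```text
time_s: 3.1
eef_pos: [0.533, -0.1998, 0.3307]
eef_rot: [-0.0, 0.707, 0.707, -0.0]
wrist_force: [0.2, -0.1, -0.1]
opening: 0.997
grasp_force: 0.0
```

```bash
python3 - <<'E'
from h import *
o=ctrl.get_obs();print(o)
# holder block from initial images: top-face centre by rays at z=.037
c=load('top');
def ray(c,u,v,z):
    d=R(c)@np.array([(u-c['cx'])/c['fx'],(v-c['cy'])/c['fy'],1]);p=np.array(c['xyz']);return p+d*(z-p[2])/d[2]
q=np.array([ray(c,290+a/7,195+b/7,.037+.001) for a,b in((118,87),(297,92),(290,275),(105,263))]);print(q.round(4),q.mean(0))
E
```

```text
{'time_s': 3.1, 'q': array([-5.67180241e-01,  1.03364068e-01,  1.49499159e+00,  1.14661379e-04,
        1.54407938e+00, -5.66876947e-01]), 'dq': array([-0.41334403,  0.6505637 , -0.69647137,  0.00408215,  0.04202978,
       -0.41369386]), 'joint_efforts': array([ 9.10268873e-01, -4.53322971e+01, -3.39435554e+01, -1.66072380e-01,
       -8.02985363e-03,  5.09552769e-01]), 'eef_pos': array([ 0.53300308, -0.19980872,  0.33071629]), 'eef_rot': array([-4.23605522e-04,  7.07215040e-01,  7.06998378e-01, -3.52978124e-05]), 'wrist_force': array([ 0.22425397, -0.09207784, -0.06390012]), 'torque': array([ 0.0126997 , -0.03034509, -0.03536125]), 'grasp_force': 0.0, 'opening': 0.9968468441278447}
[[ 0.5727 -0.1582  0.038 ]
 [ 0.572  -0.2481  0.038 ]
 [ 0.4797 -0.2432  0.038 ]
 [ 0.4837 -0.1515  0.038 ]] [ 0.52704421 -0.20027225  0.038     ]
```

>>> jog_arm([
  [[0.6, -2.5, 20, 0, 0, 0, 85], [0, 0, 25, 0, 0, 0, 85], [0, 0, 30, 0, 0, 0, 85], [0, 0, 30, 0, 0, 0, 85], [0, 0, 30, 0, 0, 0, 85], [0, 0, 25, 0, 0, 0, 85], [0, 0, 20, 0, 0, 0, 85], [0, 0, 12, 0, 0, 0, 85], [0, 0, 7, 0, 0, 0, 85], [0, 0, 0, 0, 0, 0, 85]],
])

```text
time_s: 4.1
eef_pos: [0.5299, -0.1975, 0.1317]
eef_rot: [-0.001, 0.707, 0.707, -0.0]
wrist_force: [-0.1, -0.6, -0.2]
opening: 0.997
grasp_force: 0.0
```

>>> jog_arm([
  [[0, 0, 0, 0, 0, 0, 60], [0, 0, 0, 0, 0, 0, 50], [0, 0, 0, 0, 0, 0, 42], [0, 0, 0, 0, 0, 0, 38], [0, 0, 0, 0, 0, 0, 35], [0, 0, 0, 0, 0, 0, 33], [0, 0, 0, 0, 0, 0, 31], [0, 0, 0, 0, 0, 0, 26], [0, 0, 0, 0, 0, 0, 20], [0, 0, 0, 0, 0, 0, 20]],
])

```text
time_s: 5.1
eef_pos: [0.5304, -0.1977, 0.1324]
eef_rot: [0.0, 0.707, 0.707, 0.0]
wrist_force: [0.6, 0.0, 0.9]
opening: 0.359
grasp_force: 59.1
```

```bash
python3 - <<'E'
from h import *
o=ctrl.get_obs();print(o['eef_pos'],o['wrist_force'],o['opening'],o['grasp_force'])
c=grab('scene');cv2.imwrite('pics/grip.png',cv2.resize(c['frame'][165:265,150:280],(780,600)))
E
```

```text
[ 0.53042735 -0.19770466  0.13243372] [0.58404849 0.01746372 0.8939921 ] 0.35928211992668385 59.123733043670654
```

View pics/grip.png

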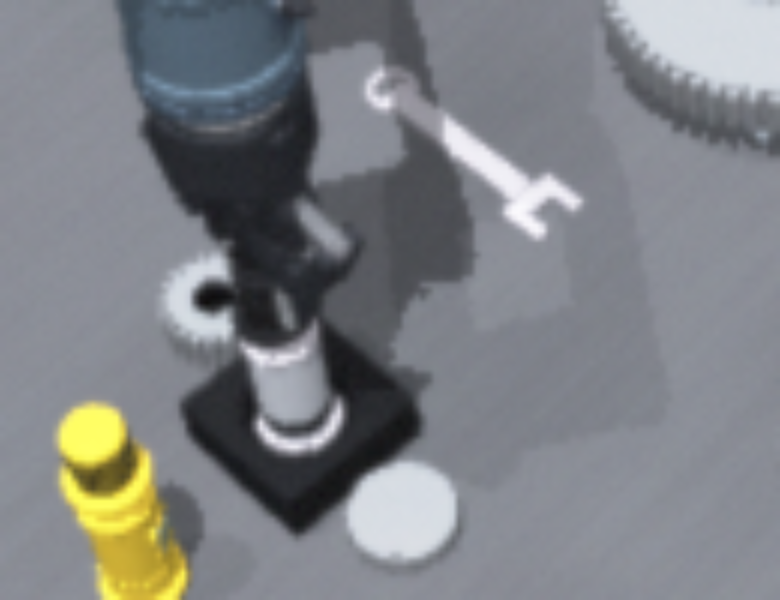

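The picture shows the fingers closed on the black grip, with the tester upright in its holder (foot at about (300,420)). Now lift.

>>> jog_arm([
  [[0, 0, -2, 0, 0, 0, 20], [0, 0, -5, 0, 0, 0, 20], [0, 0, -9, 0, 0, 0, 20], [0, 0, -14, 0, 0, 0, 20], [0, 0, -18, 0, 0, 0, 20], [0, 0, -18, 0, 0, 0, 20], [0, 0, -18, 0, 0, 0, 20], [0, 0, -14, 0, 0, 0, 20], [0, 0, -8, 0, 0, 0, 20], [0, 0, -4, 0, 0, 0, 20]],
])

```text
time_s: 6.15
eef_pos: [0.5305, -0.1978, 0.2435]
eef_rot: [0.001, 0.707, 0.707, 0.0]
wrist_force: [-0.2, -0.2, -4.3]
opening: 0.364
grasp_force: 59.8
```

>>> jog_arm([
  [[2, 0, 0, 0, 0, 0, 20], [5, 0, 0, 0, 0, 0, 20], [10, 0, 0, 0, 0, 0, 20], [16, 0, 0, 0, 0, 0, 20], [22, 0, 0, 0, 0, 0, 20], [25, 0, 0, 0, 0, 0, 20], [25, 0, 0, 0, 0, 0, 20], [25, 0, 0, 0, 0, 0, 20], [25, 0, 0, 0, 0, 0, 20], [25, 0, 0, 0, 0, 0, 20]],
])

```text
time_s: 7.15
eef_pos: [0.5296, -0.0152, 0.242]
eef_rot: [-0.0, 0.707, 0.707, -0.0]
wrist_force: [0.2, 0.1, -3.4]
opening: 0.359
grasp_force: 59.7
```

>>> jog_arm([
  [[25, 0, 0, 0, 0, 0, 20], [25, 0, 0, 0, 0, 0, 20], [24, 0, 0, 0, 0, 0, 20], [20, 0, 0, 0, 0, 0, 20], [17, 0, 0, 0, 0, 0, 20], [13, 0, 0, 0, 0, 0, 20], [9, 0, 0, 0, 0, 0, 20], [6, 0, 0, 0, 0, 0, 20], [4, 0, 0, 0, 0, 0, 20], [2, 0, 0, 0, 0, 0, 20]],
])

```text
time_s: 8.15
eef_pos: [0.5302, 0.1274, 0.2422]
eef_rot: [0.0, 0.707, 0.707, -0.0]
wrist_force: [-0.3, -0.0, -4.6]
opening: 0.36
grasp_force: 59.8
```

>>> jog_arm([
  [[0, 0, 0, 0, 0, 0, 20], [0, 0, 0, 0, 0, 0, 20], [0, 0, 0, 0, 0, 0, 20], [0, 0, 0, 0, 0, 0, 20], [0, 0, 0, 0, 0, 0, 20], [0, 0, 0, 0, 0, 0, 20], [0, 0, 0, 0, 0, 0, 20], [0, 0, 0, 0, 0, 0, 20], [0, 0, 0, 0, 0, 0, 20], [0, 0, 0, 0, 0, 0, 20]],
])

```text
time_s: 9.15
eef_pos: [0.5302, 0.1274, 0.2423]
eef_rot: [-0.0, 0.707, 0.707, -0.0]
wrist_force: [-1.2, -1.0, -4.8]
opening: 0.363
grasp_force: 59.8
```

```bash
python3 - <<'E'
from h import *
o=ctrl.get_obs();print(o['eef_pos'],o['wrist_force'],o['torque'],o['opening'],o['grasp_force'])
c=grab('scene');cv2.imwrite('pics/carry.png',cv2.resize(c['frame'][80:200,200:350],(750,600)))
W=world(c)
P=W.reshape(-1,3);k=(abs(P[:,0]-.53)<.06)&(abs(P[:,1]-.13)<.06)
from scipy.optimize import least_squares
# barrel axis from camera-facing surface, slices
for z0 in(.13,.15,.17,.19):
    s=P[k&(abs(P[:,2]-z0-.0015)<.008)]; print(z0,len(s),s.mean(0).round(4), s[:,:2].min(0).round(4),s[:,:2].max(0).round(4))
E
```

```text
[0.53020059 0.12738516 0.24229883] [-1.24318526 -0.96602534 -4.79209391] [0.02740661 0.01857871 0.03504757] 0.36301102065688784 59.750112891197205
0.13 39 [0.5398 0.1136 0.1357] [0.5112 0.1034] [0.5544 0.1395]
0.15 37 [0.5403 0.1143 0.1529] [0.5242 0.1064] [0.5508 0.1327]
0.17 37 [0.5407 0.1164 0.1719] [0.5214 0.107 ] [0.5501 0.1325]
0.19 34 [0.5399 0.1145 0.1924] [0.5227 0.1069] [0.5498 0.13  ]
```

View pics/carry.png

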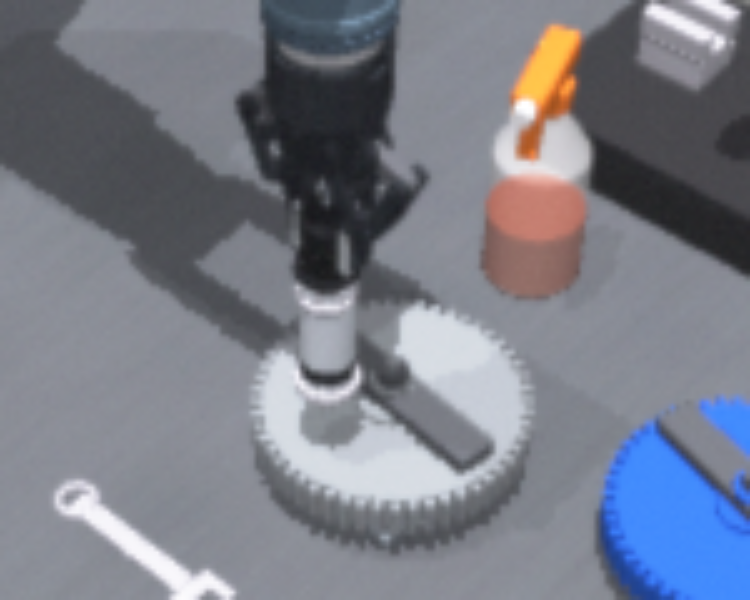

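The picture shows the tester hanging vertically over the clear face, with its foot at (330,385) beside the clamp bar. Its estimated distance from the gear axis is about 61 mm. Now descend.

>>> jog_arm([
  [[0, 0, 3, 0, 0, 0, 20], [0, 0, 6, 0, 0, 0, 20], [0, 0, 9, 0, 0, 0, 20], [0, 0, 10, 0, 0, 0, 20], [0, 0, 9, 0, 0, 0, 20], [0, 0, 7, 0, 0, 0, 20], [0, 0, 4, 0, 0, 0, 20], [0, 0, 2, 0, 0, 0, 20], [0, 0, 1, 0, 0, 0, 20], [0, 0, 0, 0, 0, 0, 20]],
])

```text
time_s: 10.2
eef_pos: [0.5304, 0.1273, 0.1915]
eef_rot: [0.0, 0.707, 0.707, 0.0]
wrist_force: [0.2, 0.3, -4.4]
opening: 0.356
grasp_force: 59.8
```

>>> jog_arm([
  [[0, 0, 0, 0, 0, 0, 20], [0, 0, 1, 0, 0, 0, 20], [0, 0, 1, 0, 0, 0, 20], [0, 0, 1, 0, 0, 0, 20], [0, 0, 1, 0, 0, 0, 20], [0, 0, 1, 0, 0, 0, 20], [0, 0, 1, 0, 0, 0, 20], [0, 0, 1, 0, 0, 0, 20], [0, 0, 1, 0, 0, 0, 20], [0, 0, 0, 0, 0, 0, 20]],
])

```text
time_s: 11.2
eef_pos: [0.5303, 0.1274, 0.1833]
eef_rot: [0.0, 0.707, 0.707, 0.0]
wrist_force: [0.0, -0.2, -4.0]
opening: 0.358
grasp_force: 59.8
```

>>> jog_arm([
  [[0, 0, 1, 0, 0, 0, 20], [0, 0, 1, 0, 0, 0, 20], [0, 0, 1, 0, 0, 0, 20], [0, 0, 1, 0, 0, 0, 20], [0, 0, 0, 0, 0, 0, 20], [0, 0, 0, 0, 0, 0, 20], [0, 0, 0, 0, 0, 0, 20], [0, 0, 0, 0, 0, 0, 20], [0, 0, 0, 0, 0, 0, 20], [0, 0, 0, 0, 0, 0, 20]],
])

```text
time_s: 12.2
eef_pos: [0.5304, 0.1274, 0.1794]
eef_rot: [0.0, 0.707, 0.707, 0.0]
wrist_force: [-0.1, 0.1, 0.2]
opening: 0.356
grasp_force: 60.2
```

>>> jog_arm([
  [[0, 0, 1, 0, 0, 0, 20], [0, 0, 1, 0, 0, 0, 20], [0, 0, 1, 0, 0, 0, 20], [0, 0, 1, 0, 0, 0, 20], [0, 0, 1, 0, 0, 0, 20], [0, 0, 0.5, 0, 0, 0, 20], [0, 0, 0, 0, 0, 0, 20], [0, 0, 0, 0, 0, 0, 20], [0, 0, 0, 0, 0, 0, 20], [0, 0, 0, 0, 0, 0, 20]],
])

```text
time_s: 13.2
eef_pos: [0.5303, 0.1274, 0.1739]
eef_rot: [0.0, 0.707, 0.707, 0.0]
wrist_force: [1.1, 0.7, 2.0]
opening: 0.358
grasp_force: 60.3
```

```bash
python3 - <<'E'
from h import *
for i in range(4):
    o=ctrl.get_obs();print(o['eef_pos'],o['wrist_force'],o['torque'])
    if i==3: break
    c=grab('scene')
E
```

```text
[0.53033953 0.12735037 0.17387978] [1.0923667  0.72110849 1.99175136] [-0.04594307 -0.1398764  -0.03168029]
[0.53031537 0.12735004 0.17386118] [1.434      0.14469009 1.81162632] [-0.03062518 -0.14607712 -0.02141046]
[0.53029867 0.12735583 0.17384706] [-0.20957267  0.80261281  1.50372412] [-0.03394363 -0.16651145 -0.02604647]
[0.53030821 0.12734757 0.17384263] [ 0.97273623 -0.01510992  2.36375505] [ 0.01271322 -0.13633194  0.034949  ]
```

>>> jog_arm([
  [[0, 0, 0.2, 0, 0, 0, 20], [0, 0, 0.2, 0, 0, 0, 20], [0, 0, 0.2, 0, 0, 0, 20], [0, 0, 0, 0, 0, 0, 20], [0, 0, 0, 0, 0, 0, 20], [0, 0, 0, 0, 0, 0, 20], [0, 0, 0, 0, 0, 0, 20], [0, 0, 0, 0, 0, 0, 20], [0, 0, 0, 0, 0, 0, 20], [0, 0, 0, 0, 0, 0, 20]],
])

```text
time_s: 14.35
eef_pos: [0.5303, 0.1273, 0.1732]
eef_rot: [0.0, 0.707, 0.707, 0.0]
wrist_force: [1.2, 0.5, 1.5]
opening: 0.36
grasp_force: 60.4
```

>>> jog_arm([
  [[0, 0, 0.2, 0, 0, 0, 20], [0, 0, 0.2, 0, 0, 0, 20], [0, 0, 0.1, 0, 0, 0, 20], [0, 0, 0, 0, 0, 0, 20], [0, 0, 0, 0, 0, 0, 20], [0, 0, 0, 0, 0, 0, 20], [0, 0, 0, 0, 0, 0, 20], [0, 0, 0, 0, 0, 0, 20], [0, 0, 0, 0, 0, 0, 20], [0, 0, 0, 0, 0, 0, 20]],
])

```text
time_s: 15.35
eef_pos: [0.5303, 0.1274, 0.1728]
eef_rot: [0.0, 0.707, 0.707, 0.0]
wrist_force: [0.3, -0.5, 4.2]
opening: 0.358
grasp_force: 60.4
```

```bash
python3 - <<'E'
from h import *
f=[]
for i in range(6):
    o=ctrl.get_obs();f.append(o['wrist_force'][2]);c=ctrl.camera('scene')
print(np.round(f,2),np.mean(f),o['eef_pos'],o['torque'])
E
```

```text
[4.2  4.56 4.59 5.13 4.97 4.57] 4.670479064552493 [0.53028463 0.12736336 0.17275362] [ 0.00070168 -0.16084394 -0.02111945]
```

>>> jog_arm([
  [[0, 0, 0.4, 0, 0, 0, 20], [0, 0, 0.4, 0, 0, 0, 20], [0, 0, 0.4, 0, 0, 0, 20], [0, 0, 0.4, 0, 0, 0, 20], [0, 0, 0.4, 0, 0, 0, 20], [0, 0, 0.4, 0, 0, 0, 20], [0, 0, 0.4, 0, 0, 0, 20], [0, 0, 0.4, 0, 0, 0, 20], [0, 0, 0.4, 0, 0, 0, 20], [0, 0, 0.2, 0, 0, 0, 20]],
])

```text
time_s: 16.65
eef_pos: [0.5305, 0.1274, 0.17]
eef_rot: [0.0, 0.707, 0.707, 0.0]
wrist_force: [-1.5, -0.7, 12.5]
opening: 0.357
grasp_force: 61.3
```

```bash
python3 - <<'E'
from h import *
f=[]
for i in range(5):
    o=ctrl.get_obs();f.append(o['wrist_force'][2]);c=ctrl.camera('scene')
print(np.round(f,2),np.mean(f),o['eef_pos'],o['eef_rot'],o['torque'])
E
```

```text
[12.55 11.54 11.46 12.12 10.85] 11.705480766349355 [0.5304687  0.12739737 0.17000644] [2.44755300e-04 7.07074864e-01 7.07138620e-01 2.19216723e-04] [-0.06574108  0.50145263  0.00386335]
```

>>> jog_arm([
  [[0, 0, 0.3, 0, 0, 0, 20], [0, 0, 0.3, 0, 0, 0, 20], [0, 0, 0.3, 0, 0, 0, 20], [0, 0, 0.3, 0, 0, 0, 20], [0, 0, 0.2, 0, 0, 0, 20], [0, 0, 0, 0, 0, 0, 20], [0, 0, 0, 0, 0, 0, 20], [0, 0, 0, 0, 0, 0, 20], [0, 0, 0, 0, 0, 0, 20], [0, 0, 0, 0, 0, 0, 20]],
])

```text
time_s: 17.9
eef_pos: [0.5305, 0.1274, 0.1689]
eef_rot: [0.0, 0.707, 0.707, 0.0]
wrist_force: [-2.4, 0.4, 12.9]
opening: 0.359
grasp_force: 61.5
```

```bash
python3 - <<'E'
from h import *
f=[]
for i in range(5):
    o=ctrl.get_obs();f.append(o['wrist_force'][2]);c=ctrl.camera('scene')
print(np.round(f,2),np.mean(f),o['eef_pos'],o['eef_rot'],o['torque'])
E
```

```text
[12.87 13.64 13.08 13.03 12.9 ] 13.104825796935298 [0.53053964 0.12739031 0.16889657] [3.35050123e-04 7.07057788e-01 7.07155632e-01 2.91389420e-04] [-0.06892004  0.63666131 -0.01818676]
```

>>> jog_arm([
  [[0, 0, 0.1, 0, 0, 0, 20], [0, 0, 0.1, 0, 0, 0, 20], [0, 0, 0.1, 0, 0, 0, 20], [0, 0, 0, 0, 0, 0, 20], [0, 0, 0, 0, 0, 0, 20], [0, 0, 0, 0, 0, 0, 20], [0, 0, 0, 0, 0, 0, 20], [0, 0, 0, 0, 0, 0, 20], [0, 0, 0, 0, 0, 0, 20], [0, 0, 0, 0, 0, 0, 20]],
])

```text
time_s: 19.15
eef_pos: [0.5306, 0.1274, 0.1688]
eef_rot: [0.0, 0.707, 0.707, 0.0]
wrist_force: [-2.3, -0.4, 14.8]
opening: 0.358
grasp_force: 61.6
```

```bash
python3 - <<'E'
from h import *
f=[]
for i in range(4):
    o=ctrl.get_obs();f.append(o['wrist_force'][2]);c=ctrl.camera('scene')
print(np.round(f,2),np.mean(f),o['eef_pos'])
E
```

```text
[14.82 13.9  14.82 14.36] 14.47722171182222 [0.53059458 0.1274145  0.16879269]
```

The force rose about 1.4 N with only 0.1 mm of movement, so the plunger is at the end stop (about 19 N in all). I'll hold for another second, then let it up.

>>> jog_arm([
  [[0, 0, 0, 0, 0, 0, 20], [0, 0, 0, 0, 0, 0, 20], [0, 0, 0, 0, 0, 0, 20], [0, 0, 0, 0, 0, 0, 20], [0, 0, 0, 0, 0, 0, 20], [0, 0, 0, 0, 0, 0, 20], [0, 0, 0, 0, 0, 0, 20], [0, 0, 0, 0, 0, 0, 20], [0, 0, 0, 0, 0, 0, 20], [0, 0, 0, 0, 0, 0, 20]],
])

```text
time_s: 20.35
eef_pos: [0.5306, 0.1274, 0.1688]
eef_rot: [0.0, 0.707, 0.707, 0.0]
wrist_force: [-2.2, -0.7, 14.9]
opening: 0.36
grasp_force: 61.6
```

>>> jog_arm([
  [[0, 0, -0.6, 0, 0, 0, 20], [0, 0, -0.6, 0, 0, 0, 20], [0, 0, -0.6, 0, 0, 0, 20], [0, 0, -0.6, 0, 0, 0, 20], [0, 0, -0.6, 0, 0, 0, 20], [0, 0, -0.6, 0, 0, 0, 20], [0, 0, -0.6, 0, 0, 0, 20], [0, 0, -0.6, 0, 0, 0, 20], [0, 0, -0.6, 0, 0, 0, 20], [0, 0, -0.6, 0, 0, 0, 20]],
])

```text
time_s: 21.35
eef_pos: [0.5302, 0.1273, 0.1731]
eef_rot: [0.0, 0.707, 0.707, 0.0]
wrist_force: [2.4, 0.5, 2.3]
opening: 0.361
grasp_force: 60.4
```

>>> jog_arm([
  [[0, 0, -1, 0, 0, 0, 20], [0, 0, -1, 0, 0, 0, 20], [0, 0, -1, 0, 0, 0, 20], [0, 0, -1, 0, 0, 0, 20], [0, 0, -1, 0, 0, 0, 20], [0, 0, -1, 0, 0, 0, 20], [0, 0, -1, 0, 0, 0, 20], [0, 0, -1, 0, 0, 0, 20], [0, 0, -1, 0, 0, 0, 20], [0, 0, -1, 0, 0, 0, 20]],
])

```text
time_s: 22.35
eef_pos: [0.5301, 0.1274, 0.1831]
eef_rot: [-0.0, 0.707, 0.707, -0.0]
wrist_force: [0.9, 0.6, -2.0]
opening: 0.358
grasp_force: 60.1
```

>>> jog_arm([
  [[0, 0, -2, 0, 0, 0, 20], [0, 0, -4, 0, 0, 0, 20], [0, 0, -7, 0, 0, 0, 20], [0, 0, -9, 0, 0, 0, 20], [0, 0, -10, 0, 0, 0, 20], [0, 0, -9, 0, 0, 0, 20], [0, 0, -7, 0, 0, 0, 20], [0, 0, -4, 0, 0, 0, 20], [0, 0, -2, 0, 0, 0, 20], [0, 0, 0, 0, 0, 0, 20]],
])

```text
time_s: 23.35
eef_pos: [0.5302, 0.1273, 0.2373]
eef_rot: [0.0, 0.707, 0.707, 0.0]
wrist_force: [0.4, 0.1, -4.8]
opening: 0.357
grasp_force: 59.8
```

>>> jog_arm([
  [[-2, -0.5, 0, 0, 0, 0, 20], [-5, -0.5, 0, 0, 0, 0, 20], [-10, 0, 0, 0, 0, 0, 20], [-16, 0, 0, 0, 0, 0, 20], [-22, 0, 0, 0, 0, 0, 20], [-25, 0, 0, 0, 0, 0, 20], [-25, 0, 0, 0, 0, 0, 20], [-25, 0, 0, 0, 0, 0, 20], [-25, 0, 0, 0, 0, 0, 20], [-25, 0, 0, 0, 0, 0, 20]],
])

```text
time_s: 24.35
eef_pos: [0.5288, -0.0545, 0.2371]
eef_rot: [0.0, 0.707, 0.707, -0.0]
wrist_force: [0.7, 0.9, -3.7]
opening: 0.358
grasp_force: 59.7
```

>>> jog_arm([
  [[-25, 0, 0, 0, 0, 0, 20], [-25, 0, 0, 0, 0, 0, 20], [-24, 0, 0, 0, 0, 0, 20], [-20, 0, 0, 0, 0, 0, 20], [-17, 0, 0, 0, 0, 0, 20], [-13, 0, 0, 0, 0, 0, 20], [-10, 0, 0, 0, 0, 0, 20], [-6, 0, 0, 0, 0, 0, 20], [-4, 0, 0, 0, 0, 0, 20], [-2, 0, 0, 0, 0, 0, 20]],
])

```text
time_s: 25.35
eef_pos: [0.5293, -0.1985, 0.2372]
eef_rot: [-0.0, 0.707, 0.707, 0.0]
wrist_force: [0.6, 0.2, -3.8]
opening: 0.354
grasp_force: 59.7
```

>>> jog_arm([
  [[0, 0, 3, 0, 0, 0, 20], [0, 0, 6, 0, 0, 0, 20], [0, 0, 10, 0, 0, 0, 20], [0, 0, 12, 0, 0, 0, 20], [0, 0, 12, 0, 0, 0, 20], [0, 0, 10, 0, 0, 0, 20], [0, 0, 6, 0, 0, 0, 20], [0, 0, 3, 0, 0, 0, 20], [0, 0, 1, 0, 0, 0, 20], [0, 0, 0, 0, 0, 0, 20]],
])

```text
time_s: 26.35
eef_pos: [0.5294, -0.1988, 0.1745]
eef_rot: [0.0, 0.707, 0.707, 0.0]
wrist_force: [0.7, -0.0, -4.3]
opening: 0.359
grasp_force: 59.8
```

```bash
python3 - <<'E'
from h import *
o=ctrl.get_obs();print(o['eef_pos'],o['wrist_force'],o['eef_rot'])
c=grab('scene');cv2.imwrite('pics/back.png',cv2.resize(c['frame'][175:265,150:270],(800,600)))
E
```

```text
[ 0.52942184 -0.19879134  0.17445836] [ 0.68355404 -0.02652038 -4.28801155] [2.48543877e-04 7.07118487e-01 7.07095030e-01 5.53244719e-05]
```

View pics/back.png

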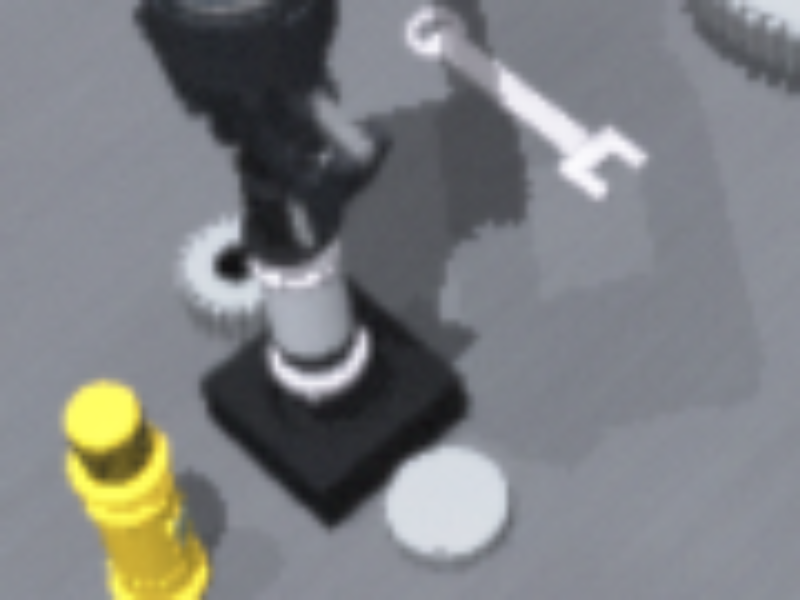

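The picture shows the tester upright just above the socket, with its foot ring at (320,365) centred over the block. Lowering it in, slowly at the end.

>>> jog_arm([
  [[0, 0, 3, 0, 0, 0, 20], [0, 0, 4, 0, 0, 0, 20], [0, 0, 5, 0, 0, 0, 20], [0, 0, 5, 0, 0, 0, 20], [0, 0, 5, 0, 0, 0, 20], [0, 0, 5, 0, 0, 0, 20], [0, 0, 4, 0, 0, 0, 20], [0, 0, 3, 0, 0, 0, 20], [0, 0, 2, 0, 0, 0, 20], [0, 0, 1, 0, 0, 0, 20]],
])

```text
time_s: 27.4
eef_pos: [0.5292, -0.1986, 0.137]
eef_rot: [-0.0, 0.707, 0.707, -0.0]
wrist_force: [-0.2, 0.5, -3.6]
opening: 0.358
grasp_force: 59.8
```

>>> jog_arm([
  [[0, 0, 1, 0, 0, 0, 20], [0, 0, 1, 0, 0, 0, 20], [0, 0, 1, 0, 0, 0, 20], [0, 0, 1, 0, 0, 0, 20], [0, 0, 1, 0, 0, 0, 20], [0, 0, 1, 0, 0, 0, 20], [0, 0, 0, 0, 0, 0, 20], [0, 0, 0, 0, 0, 0, 20], [0, 0, 0, 0, 0, 0, 20], [0, 0, 0, 0, 0, 0, 20]],
])

```text
time_s: 28.4
eef_pos: [0.5294, -0.1988, 0.1314]
eef_rot: [0.0, 0.707, 0.707, 0.0]
wrist_force: [-0.3, -0.0, 1.5]
opening: 0.366
grasp_force: 60.2
```

>>> jog_arm([
  [[0, 0, 0, 0, 0, 0, 33], [0, 0, 0, 0, 0, 0, 36], [0, 0, 0, 0, 0, 0, 42], [0, 0, 0, 0, 0, 0, 50], [0, 0, 0, 0, 0, 0, 60], [0, 0, 0, 0, 0, 0, 70], [0, 0, 0, 0, 0, 0, 80], [0, 0, 0, 0, 0, 0, 85], [0, 0, 0, 0, 0, 0, 85], [0, 0, 0, 0, 0, 0, 85]],
])

```text
time_s: 29.4
eef_pos: [0.5292, -0.1986, 0.1312]
eef_rot: [-0.0, 0.707, 0.707, 0.0]
wrist_force: [0.2, -0.7, -0.3]
opening: 0.996
grasp_force: 0.0
```

>>> jog_arm([
  [[0, 0, -4, 0, 0, 0, 85], [0, 0, -8, 0, 0, 0, 85], [0, 0, -12, 0, 0, 0, 85], [0, 0, -15, 0, 0, 0, 85], [0, 0, -18, 0, 0, 0, 85], [0, 0, -20, 0, 0, 0, 85], [0, 0, -20, 0, 0, 0, 85], [0, 0, -18, 0, 0, 0, 85], [0, 0, -10, 0, 0, 0, 85], [0, 0, -5, 0, 0, 0, 85]],
])

```text
time_s: 30.4
eef_pos: [0.5298, -0.199, 0.2633]
eef_rot: [0.001, 0.707, 0.707, 0.0]
wrist_force: [0.5, -0.2, 0.2]
opening: 0.998
grasp_force: 0.0
```

```bash
python3 - <<'E'
from h import *
o=ctrl.get_obs();print(o['eef_pos'],o['wrist_force'],o['grasp_force'])
c=grab('scene');cv2.imwrite('pics/end.png',cv2.resize(c['frame'][165:265,140:280],(770,550)))
P=world(c)[200:255,175:225].reshape(-1,3)
t=P[(P[:,2]>.157)&(P[:,2]<.185)];print(len(t),np.median(t,0),cv2.minEnclosingCircle(t[:,:2].astype(np.float32)))
E
```

```text
[ 0.52975498 -0.1989866   0.26328655] [ 0.54307079 -0.21963199  0.1791508 ] 0.0
93 [ 0.5326395  -0.20212602  0.16732454] ((0.5288694500923157, -0.20103029906749725), 0.01695127971470356)
```

View pics/end.png

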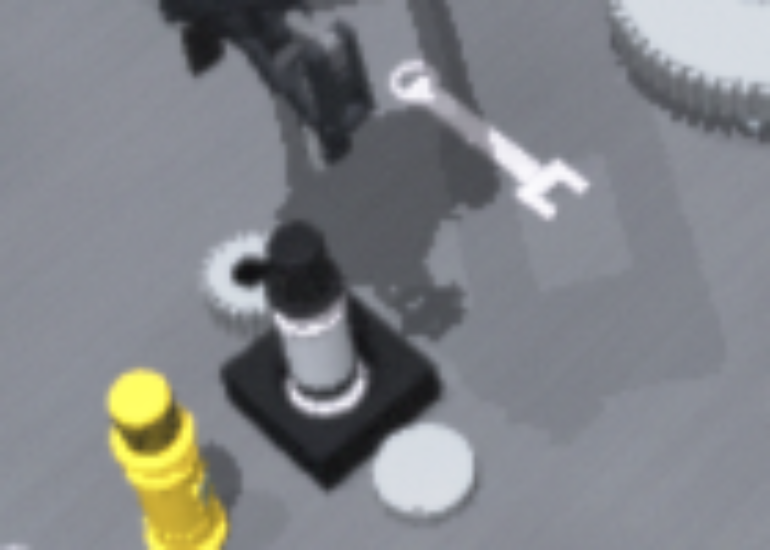

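The tester stands upright in its holder with its foot at (328,390) and the plunger up: its top is at 0.167 m, as at the start. The gripper is clear of it.

```bash
python3 -c "
from bench import ctrl
print(ctrl.hand_in())"
```

```text
the job is handed in; nothing more can be done
None
```

The big gear's hardness check is done and handed in; no verdict came back. By measured hand force the tester paused at the first stop (about 9 N in all) and was held at the end stop (about 19 N) for over a second; it is now back upright in its holder, plunger up and let go, and the nearby pieces looked unmoved in the last picture.

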